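# Strip the sheet lead car off its T-track

## Robot

A 6-joint arm with a two-finger parallel gripper is mounted at the origin on a cart in front of the work surface, level with it; the furniture and walls round the work are solid. World frame = base frame: x ahead of the robot, y to its left, z up, the work surface at z = 0. Lengths are in m, angles in rad, forces in N, time in s.
With the tool pointing down it reaches from about 0.35 to 0.925 m from the base axis. Payload 6.4 kg.
Tool frame: the origin (TCP) lies midway between the tips of the shut fingers; the grasp point (between the pads) lies 19 mm behind it; z points along the fingers, x is the direction in which the jaws open and shut, and the axes are right-handed (so a half turn about z gives the same grasp; the last joint's range is limited). The gripper opens to 85 mm and grips with 20 to 120 N. Pads are 22 mm wide; open, the fingers measure 114 mm over their backs; the gripper's body (76 mm by 85 mm) begins 54 mm behind the grasp point. The pads swing forward as they close: fully open they stand 13 mm farther back than shut.
Start: joints at [-1.376, 0.245, 1.558, -0, 1.339, -0.174], TCP at [0.234, -0.606, 0.231] pointing down, gripper open.
Joint ranges: [-3.13, 3.13], [-1.02, 2.26], [0.13, 2.54], [-0.95, 4.09], [0.21, 2.88], [-2.74, 2.74]. Speed limits (rad/s): [2.57, 2.57, 3.14, 3.14, 3.14, 3.14].

## Interface

Orientations are given as a rotation vector (axis times angle).
In Python, from cell import ctrl, camera gives the robot as it stands. The module is installed in compiled form; this text tells all that it offers.
- The arm moves only by the shell command python3 -m pendant 'ROWS' [FORCE]. ROWS is JSON, a list of rows, each an object of numbers: "x", "y", "z": the shift along the tool's x, y, z in cm; "roll": the turn about the tool's z in degrees; "grip": the closure, from -1 (fully open) to 1 (shut). A call has 1 to 5 rows; each row is the pose to reach, as a shift and turn from the pose commanded when the call began, along the tool's axes at that moment; what a row does not reach only later rows make up. A row lasts 1/12 s, in which the tool goes at most 41.7 mm and 7.16 degrees, less where a joint would pass 70% of its speed; a pose out of reach is approached as far as the arm can. A call with a gripper value outside its range is refused whole. The fingers move at their own pace and stop on an object; FORCE is the grip in N (left out, the last holds). Time passes only in rows, so rows that repeat a pose let the fingers close. It gives the time, the measured TCP pose, the force and the opening at its end, in the units of the state.
- ctrl.observe(): the state, without advancing time (a new reading comes with each control period).
- camera(name): name is "scene" or "top" or "wrist"; returns a dict with "img" (480x640x3 uint8, blue, green, red), "fx", "fy", "cx", "cy" (pixels), "rvec" (rotation vector, rad) and "tvec" (3), from world to camera coordinates, as OpenCV has them; the wrist camera has in their place "tool_from_camera" (4x4, takes a point from camera to tool coordinates, whose origin is the TCP and whose axes are the tool frame's). Camera axes: x right, y down, z forward; pixel columns grow to the right and rows downward; lengths in m; the calibration is good to about 2 mm. The wrist camera is an equidistant fisheye: a pixel r from the principal point sees the ray r / f radians off the axis. A picture is of the moment at which its call begins: read the wrist's pose just before it. There is no depth.
- ctrl.job_done(): hands the job in, once; it reports no verdict.
The state is a dict: "t": time; "joints": joint angles; "qd": joint speeds; "joint_torque": joint torques, N m; "tcp_pos": TCP position; "eef_rot": TCP orientation; "ft_force": force on the tool from outside, world axes, zero at the start; "torque": the same for the moment, N m; "finger_gap": finger opening in m.
Only numpy, scipy, OpenCV 4.12 (cv2) and the standard library are available. Lean on these libraries where they do the work, as an engineer would, in place of code of your own. Each camera call takes 0.05 s, during which the arm holds its last target. There are 200 camera calls.

## Task

The deck track on the wooden pad has to be masked and sanded, so take the sail lead car off it. Pull the red spring-pin knob up only as far as it will go and give it about a quarter turn so that it stays parked up when you let go; then take hold of the car's sheave block, slide the car off the open end of the track, and set it down gently, upright, in the large bay of the grey hardware tray. The pad only lies on the table: do not lift, tip or drag it, and leave the other things where they are.

Things in the scene. Friction and masses are not known exactly. Their poses are not given: they have to be found in the camera images.
- track: loose, not clamped: brown wooden pad 120 x 300 x 18 mm with an aluminium T-track 240 mm long along its middle, 1.6 kg in all. Origin: centre of the pad's underside; x across, y along the track, z up. Stem 16 mm wide; flange 32 mm wide, 6 mm thick, top 33 mm above the table, with 10 mm pin holes at y = -88, -8, +72 mm. The pad goes on 30 mm past the track at each end
- track_open_end (a point): middle of the flange's top at the open end of the track (y = -120 mm of track; its stop has been taken off); axes as track, so the car leaves along -y
- track_stop_end (a point): middle of the flange's top at the black end stop that closes the +y end of the track (y = +100 mm of track; stop 40 x 18 mm, 12 mm higher than the flange)
- car: loose: the dark grey sheet lead car, 0.2 to 0.45 kg, 44 mm wide (x), 104 mm long (y). Origin: centre of its underside; at the start it is 21.5 mm above the table, axes as the track's. Its base, 17.5 mm high, wraps round the flange with 1.5 mm play up and to each side: it can only slide along y, and is free once its origin is 52 mm past the open end, some 202 mm from its start
- car_block (a point): where to hold the car: middle of its sheave block, two dark flat cheeks with a white sheave between: 26 mm wide (x), 40 mm long (y), from the base's top, 22.5 mm below this point, to 15 mm above it. Lies 24 mm to +y of car's origin and 40 mm over it; axes as car
- pin_knob (a point): centre of the red ribbed round knob, 24 mm across, 20 mm high, 38 mm to -y of the car's origin; pin down, it is 51.5 mm over the car's underside, 34 mm over the base's top. Below it is a steel collar 18 x 19 mm with a notch in which the knob's cross pin lies. x along the white line on the knob, turning with it; z up. 30 mm are free between knob and sheave block
- pin_foot (a point): point on the knob's axis level with the car's base top; it moves with the car, not the knob. Pin down, the car is locked. The collar is screwed in to a depth that differs each time: the knob must rise 7 to 18 mm before it can turn, and meets a firm stop 2 mm above that. A spring pulls it down, 3 to 6 N at rest, 8 N at the stop; let go unturned, it snaps down
- pin_turn (a joint): turn of the knob (rad), anticlockwise from above, between -1.57 and 1.57 and only while lifted; 0 = cross pin in line with its notch (the start). Turned either way by 0.7 or more and let down, the cross pin rests on the collar and the pin stays up: parked
- tray: fixed: grey hardware tray, 150 mm (x) by 205 mm (y), walls 28 mm high and 3 mm thick, floor 3 mm. Origin: centre of its underside; z up. A divider 23 mm high at y = -46 mm parts the large bay (144 x 147 mm) from a small one that holds the other end stop and three screws
- tray_bay (a point): the centre of the large bay's floor, 3 mm above the table, at y = +28 mm of tray; axes as tray
- roller_cover_1: a cream foam paint-roller sleeve lying on its side, 101 mm long, 42 mm thick; origin at the centre of its underside. Bystander
- dose_cup_1: a small clear plastic dosing cup, 51 mm across, 35 mm high; origin at the centre of its underside. Bystander
Things that resemble listed ones, but are neither listed nor needed, are in the scene too. Several things have the shape of the car; the one meant has the colours described above.

How it is judged:
By the outcome, as a careful person would: the job done as asked, in the order asked, and still so for the second after the job is handed in, with the robot touching nothing.
It also fails if it takes over 64 s, if anything falls off the work surface, if the arm or the gripper's body presses on something with over 40 N, if the wrist force passes 120 N, or if a joint passes its speed limit or range.

## Working session

There is one attempt and no reset: what is moved stays moved. The work goes in short steps, Python scripts to look and compute and a shell command to move; the robot and the scene stay as the last step left them, time stands still between calls to the robot, and variables do not carry over. Pictures are saved under pics/ and viewed, about 8 in all and at most 12, crops included, and the job is handed in when it is done.

```bash
mkdir -p pics; ls
python3 - <<'E'
from cell import ctrl,camera
import cv2,numpy as np
print(ctrl.observe())
for n in ("scene","top"):
    c=camera(n); cv2.imwrite(f"pics/{n}0.png",c["img"]); print(n,c["fx"],c["fy"],c["cx"],c["cy"],c["rvec"],c["tvec"])
E
```

```text
pics
{'t': 0.0, 'joints': array([-1.37609621e+00,  2.45791186e-01,  1.55903357e+00,  1.00229864e-05,
        1.33869327e+00, -1.74087224e-01]), 'qd': array([ 1.33895841e-03,  8.06519440e-06,  2.53603570e-03, -2.61795148e-04,
        1.64174637e-04,  1.09002400e-03]), 'joint_torque': array([-1.49733871e-03, -4.29515791e+01, -3.26134765e+01, -2.86104205e-04,
        5.26490738e-03, -2.59296350e-06]), 'tcp_pos': array([ 0.23422   , -0.60573058,  0.23018445]), 'eef_rot': array([-2.58996550e+00,  1.77571702e+00,  2.14883015e-03]), 'ft_force': array([0.01831997, 0.48107958, 0.72999984]), 'torque': array([0.00253294, 0.01122458, 0.01537819]), 'finger_gap': 0.08544558019268686}
scene 585.73104012376 585.73104012376 322.7315475480128 244.1661516023049 [ 1.0330049  -2.13286794  1.27590413] [0.36679754 0.29967102 0.8795746 ]
top 606.6875927326779 606.6875927326779 320.3771226985372 228.29522825247315 [ 2.02297297 -2.20846265  0.22975282] [0.00662661 0.62368769 1.23007048]
```

View pics/top0.png

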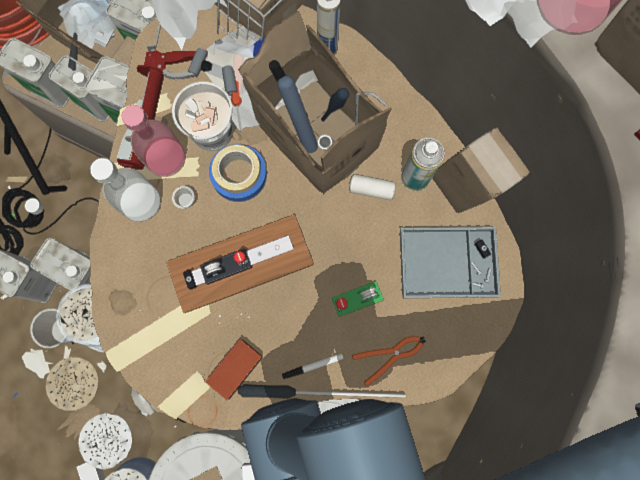

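View pics/scene0.png

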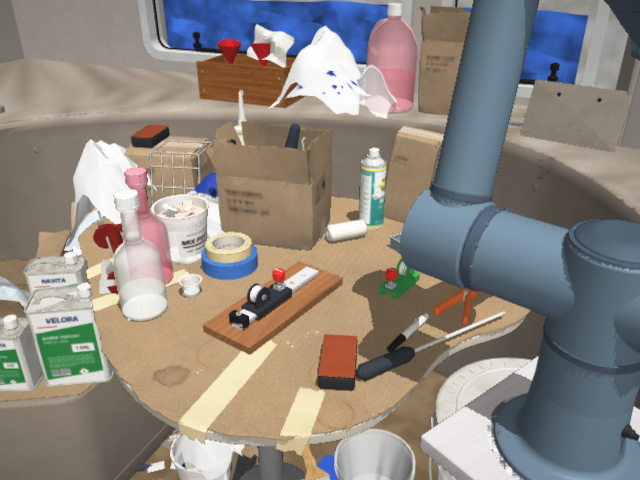

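The top view shows the pad with corners near (168,262), (297,214), (314,262), (187,312), the red knob near (240,257), and the open end to the right near (293,243). The tray spans (401,226) to (498,298), with its large bay on the left. I'll enlarge it for measuring.

```bash
cat > h.py <<'E'
import cv2,numpy as np
from cell import ctrl,camera
from scipy.spatial.transform import Rotation as R
def ray(c,p,z):
    "pixel -> world point at height z for fixed cam"
    M=R.from_rotvec(c["rvec"]).as_matrix(); o=-M.T@c["tvec"]
    d=M.T@np.array([(p[0]-c["cx"])/c["fx"],(p[1]-c["cy"])/c["fy"],1]); return o+d*(z-o[2])/d[2]
def proj(c,P):
    P=np.atleast_2d(P).astype(float); M=R.from_rotvec(c["rvec"]).as_matrix(); q=P@M.T+c["tvec"]
    return np.c_[c["fx"]*q[:,0]/q[:,2]+c["cx"],c["fy"]*q[:,1]/q[:,2]+c["cy"]]
def wrist():
    s=ctrl.observe(); c=camera("wrist")
    T=np.eye(4); T[:3,:3]=R.from_rotvec(s["eef_rot"]).as_matrix(); T[:3,3]=s["tcp_pos"]
    c["W"]=T@c["tool_from_camera"]; return s,c
def wray(c,p,z):
    u=np.array([p[0]-c["cx"],p[1]-c["cy"]]); r=np.hypot(*u); a=r/c["fx"]
    d=np.r_[u/max(r,1e-9)*np.sin(a),np.cos(a)]; d=c["W"][:3,:3]@d; o=c["W"][:3,3]; return o+d*(z-o[2])/d[2]
def wproj(c,P):
    P=np.atleast_2d(P).astype(float); q=(P-c["W"][:3,3])@c["W"][:3,:3]; n=np.hypot(q[:,0],q[:,1]); a=np.arctan2(n,q[:,2])
    return np.c_[c["cx"]+c["fx"]*a*q[:,0]/n, c["cy"]+c["fx"]*a*q[:,1]/n]
E
python3 - <<'E'
from h import *
c=camera("top"); im=c["img"]
a=cv2.resize(im[205:320,160:320],None,fx=5,fy=5,interpolation=cv2.INTER_CUBIC)
cv2.imwrite("pics/track.png",a)
for n,p,z in [("padA",(168,262),.018),("padB",(297,214),.018),("padC",(314,262),.018),("padD",(187,312),.018),("knob",(240,257),.083),
 ("t1",(401,226),.028),("t2",(496,226),.028),("t3",(498,298),.028),("t4",(401,297),.028)]: print(n,ray(c,p,z).round(4))
E
```

```text
padA [0.5857 0.2895 0.018 ]
padB [0.6684 0.     0.018 ]
padC [ 0.5578 -0.0284  0.018 ]
padD [0.4735 0.2528 0.018 ]
knob [0.5718 0.1244 0.083 ]
t1 [ 0.6191 -0.2256  0.028 ]
t2 [ 0.6009 -0.4337  0.028 ]
t3 [ 0.4441 -0.4148  0.028 ]
t4 [ 0.4644 -0.2078  0.028 ]
```

View pics/track.png

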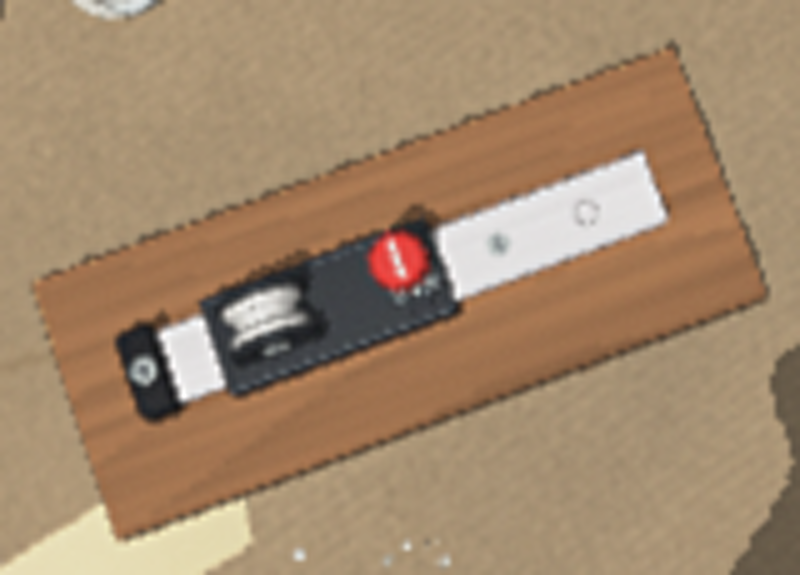

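```bash
cat > fit.py <<'E'
from h import *
from scipy.optimize import least_squares
c=camera("top")
f=lambda l:np.array([(160+(u+.5)/5-.5,205+(v+.5)/5-.5) for u,v in l])
px=f([(35,283),(677,45),(767,297),(122,540),(643,152),(668,215),(398,260),(235,395),(460,310)])
L=np.array([(60,150,18),(60,-150,18),(-60,-150,18),(-60,150,18),(16,-120,33),(-16,-120,33),(0,-8,83),(-22,82,39),(-22,-22,39)])/1e3
def W(p,L): 
    q=L.copy(); q[:,:2]=L[:,:2]@R.from_euler('z',p[2]).as_matrix()[:2,:2].T+p[:2]; return q
r=least_squares(lambda p:(proj(c,W(p,L))-px).ravel(),[.57,.13,.28])
print("track",r.x,np.degrees(r.x[2]));print((proj(c,W(r.x,L))-px).round(2))
P=W(r.x,np.array([(0,54,61.5),(0,-8,73),(0,-120,33),(0,100,33)])/1e3);print("block,knob,open,stop\n",P.round(4))
# tray
pt=np.array([(401,226),(496,226),(498,298),(401,297)])
Lt=np.array([(75,102.5,28),(75,-102.5,28),(-75,-102.5,28),(-75,102.5,28)])/1e3
r2=least_squares(lambda p:(proj(c,W(p,Lt))-pt).ravel(),[.53,-.32,.1])
print("tray",r2.x,np.degrees(r2.x[2]));print((proj(c,W(r2.x,Lt))-pt).round(2)); print("bay",W(r2.x,np.array([(0,.028,.003)])))
s=ctrl.observe(); print(R.from_rotvec(s["eef_rot"]).as_matrix().round(3))
E
python3 fit.py
```

```text
track [0.57138527 0.13287459 0.27830827] 15.945889500044125
[[-0.51 -0.04]
 [-0.36 -0.22]
 [ 0.85 -0.69]
 [-0.63  0.19]
 [ 0.34 -0.06]
 [ 0.47  0.84]
 [ 0.38 -0.4 ]
 [-0.72  0.3 ]
 [ 0.18  0.02]]
block,knob,open,stop
 [[0.5565 0.1848 0.0615]
 [0.5736 0.1252 0.073 ]
 [0.6044 0.0175 0.033 ]
 [0.5439 0.229  0.033 ]]
tray [ 0.53192591 -0.32039208 -0.10145901] -5.813173303487812
[[ 0.29  0.96]
 [-1.35  2.24]
 [-0.2  -1.34]
 [ 1.24 -1.66]]
bay [[ 0.5347619  -0.29253607  0.003     ]]
[[ 0.36  -0.933 -0.   ]
 [-0.933 -0.36   0.001]
 [-0.001 -0.    -1.   ]]
```

```bash
cat > go.py <<'E'
import sys
from h import *
s=ctrl.observe(); M=R.from_rotvec(s["eef_rot"]).as_matrix()
if len(sys.argv)>4:
    t=np.array([float(a) for a in sys.argv[1:4]]); j=float(sys.argv[4])
    d=M.T@(t-s["tcp_pos"])*100; a=np.degrees(np.arctan2(M[1,0],M[0,0]))
    print("cm",d.round(2),"roll",round((a-j+180)%360-180,2))
print("t",round(s["t"],2),"tcp",s["tcp_pos"].round(4),"jaw",round(np.degrees(np.arctan2(M[1,0],M[0,0])),2),"F",s["ft_force"].round(1),"gap",round(s["finger_gap"],4),"z",M[:,2].round(3))
E
python3 -m pendant '[{"x":-3,"y":-3,"roll":-7},{"x":-6,"y":-6,"roll":-14},{"x":-8.5,"y":-8.5,"roll":-21},{"x":-11,"y":-11.5,"roll":-28},{"x":-14,"y":-14.5,"roll":-35}]'
python3 go.py .5736 .1252 .19 -29; python3 -c "
from h import *
print(camera('wrist')['tool_from_camera'].round(3))"
```

```text
cm [-55.96 -58.01   4.14] roll -39.87
t 0.2 tcp [ 0.2343 -0.6059  0.2306] jaw -68.87 F [-0.4  0.2  0.1] gap 0.0855 z [-0.     0.001 -1.   ]
[[ 1.    -0.001  0.    -0.   ]
 [ 0.     0.953  0.303 -0.077]
 [-0.    -0.303  0.953 -0.143]
 [ 0.     0.     0.     1.   ]]invalid input at $[0]: expected keys x, y, z, roll, grip
```

```bash
python3 -m pendant '[{"x":-3,"y":-3,"z":0,"roll":-7,"grip":-1},{"x":-6,"y":-6,"z":0,"roll":-14,"grip":-1},{"x":-8.5,"y":-8.5,"z":0,"roll":-21,"grip":-1},{"x":-11,"y":-11.5,"z":0,"roll":-28,"grip":-1},{"x":-14,"y":-14.5,"z":0,"roll":-35,"grip":-1}]'
python3 go.py .5736 .1252 .19 -29
```

```text
t: 0.67
tcp_pos: [0.3193, -0.4228, 0.2312]
eef_rot: [3.008, -0.907, 0.0]
ft_force: [0.3, 0.0, 0.3]
finger_gap: 0.0853
cm [ -9.12 -59.72   4.12] roll -4.57
t 0.67 tcp [ 0.3193 -0.4228  0.2312] jaw -33.57 F [0.3 0.  0.3] gap 0.0853 z [ 0. -0. -1.]
```

```bash
python3 -m pendant '[{"x":-0.6,"y":-4,"z":0,"roll":0,"grip":-1},{"x":-1.2,"y":-8,"z":0,"roll":0,"grip":-1},{"x":-1.8,"y":-12,"z":0,"roll":0,"grip":-1},{"x":-2.4,"y":-16,"z":0,"roll":0,"grip":-1},{"x":-3,"y":-20,"z":0,"roll":0,"grip":-1}]' >/dev/null
python3 -m pendant '[{"x":-0.6,"y":-4,"z":0,"roll":0,"grip":-1},{"x":-1.2,"y":-8,"z":0,"roll":0,"grip":-1},{"x":-1.8,"y":-12,"z":0,"roll":0,"grip":-1},{"x":-2.4,"y":-16,"z":0,"roll":0,"grip":-1},{"x":-3,"y":-20,"z":0,"roll":0,"grip":-1}]' >/dev/null
python3 -m pendant '[{"x":-0.6,"y":-4,"z":0,"roll":0,"grip":-1},{"x":-1.2,"y":-8,"z":0,"roll":0,"grip":-1},{"x":-1.8,"y":-12,"z":0,"roll":0,"grip":-1},{"x":-2.4,"y":-15,"z":0.5,"roll":0,"grip":-1},{"x":-2.8,"y":-17,"z":1,"roll":2,"grip":-1}]' >/dev/null
python3 go.py .5736 .1252 .19 -29
python3 - <<'E'
from h import *
s,c=wrist(); cv2.imwrite("pics/w1.png",c["img"]); print(c["fx"],c["cx"],c["cy"])
P=np.array([(.5565,.1848,.0765),(.5736,.1252,.083),(.6044,.0175,.033)]);print(wproj(c,P).round(1))
np.savez("w1.npz",W=c["W"],fx=c["fx"],cx=c["cx"],cy=c["cy"])
E
```

```text
cm [-0.65 -2.5   3.15] roll -6.75
t 1.92 tcp [0.5642 0.1012 0.2215] jaw -35.75 F [ 0.3 -0.7  0.1] gap 0.0853 z [ 0.001  0.    -1.   ]
371.64829954431775 311.37079028190163 238.70146454062862
[[240.7 143.2]
 [303.5 192.4]
 [396.1 254.6]]
```

View pics/w1.png

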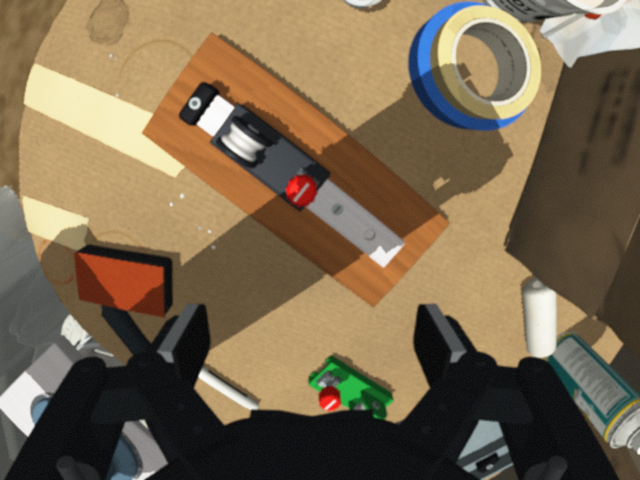

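The wrist view shows the knob at (301,191), predicted (303.5,192.4), and the open end near (394,254), predicted (396,254.6), so they agree to about 1–2 mm. The pad corners are (214,34), (447,221), (375,305) and (143,131). I'll fit the pose from these points.

```bash
python3 - <<'E'
import numpy as np
from h import *
from scipy.optimize import least_squares
c=dict(np.load("w1.npz"))
L=np.array([(60,150,18),(60,-150,18),(-60,-150,18),(-60,150,18),(16,-120,33),(-16,-120,33),(0,-8,83)])/1e3
px=np.array([(214,34),(447,221),(375,305),(143,131),(403,243),(385,264),(301,191)])
def Wd(p,L): 
    q=L.copy(); q[:,:2]=L[:,:2]@R.from_euler('z',p[2]).as_matrix()[:2,:2].T+p[:2]; return q
r=least_squares(lambda p:(wproj(c,Wd(p,L))-px).ravel(),[.57,.13,.28])
print(r.x,np.degrees(r.x[2]));print((wproj(c,Wd(r.x,L))-px).round(1))
print(Wd(r.x,np.array([(0,54,61.5),(0,-8,73),(0,-120,33)])/1e3).round(4))
E
python3 go.py .573 .126 .12 -29
```

```text
[0.57110399 0.13452556 0.27340708] 15.665071800121375
[[-2.7 -3.8]
 [ 3.8  1.2]
 [-1.2  2.2]
 [-2.5  0.7]
 [ 2.5 -1.4]
 [-1.3  2.1]
 [ 0.9 -0.1]]
[[0.5565 0.1865 0.0615]
 [0.5733 0.1268 0.073 ]
 [0.6035 0.019  0.033 ]]
cm [-0.61 -2.38 10.01] roll -6.8
t 1.97 tcp [0.564  0.1029 0.22  ] jaw -35.8 F [-2.1  0.1 -0.5] gap 0.0853 z [-0.001  0.002 -1.   ]
```

```bash
python3 -m pendant '[{"x":-0.2,"y":-0.8,"z":3,"roll":-3,"grip":-1},{"x":-0.4,"y":-1.6,"z":6,"roll":-5,"grip":-1},{"x":-0.6,"y":-2.38,"z":9,"roll":-6.8,"grip":-1},{"x":-0.6,"y":-2.38,"z":11,"roll":-6.8,"grip":-1},{"x":-0.6,"y":-2.38,"z":11,"roll":-6.8,"grip":-1}]' 30 >/dev/null
python3 go.py .5735 .126 .053 -29
python3 - <<'E'
from h import *
s,c=wrist(); cv2.imwrite("pics/w2.png",c["img"]); print(wproj(c,np.array([(.5735,.126,.083),(.5565,.1855,.0765)])).round(1))
np.savez("w2.npz",W=c["W"],fx=c["fx"],cx=c["cx"],cy=c["cy"])
E
```

```text
cm [ 0.23 -0.68  5.28] roll -0.04
t 2.38 tcp [0.5687 0.1212 0.1059] jaw -29.04 F [-0.5  0.6  0.5] gap 0.0854 z [-0.01 -0.   -1.  ]
[[317.  273.8]
 [225.1 182.3]]
```

View pics/w2.png

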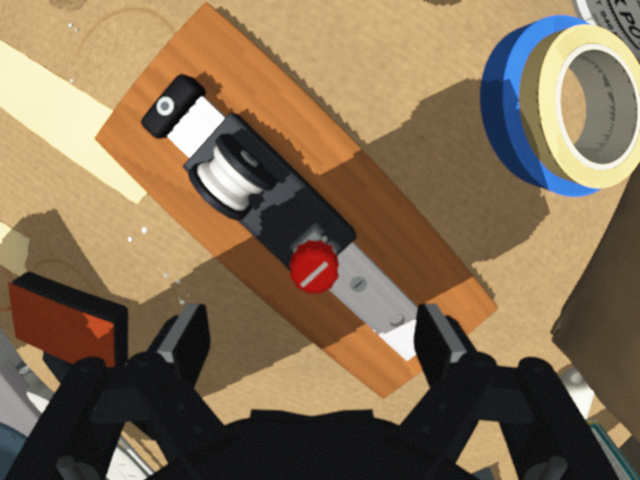

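The knob's top centre is at about (315,268), predicted (317,274), and the fingers straddle it clear of the block.

```bash
python3 - <<'E'
from h import *
c=dict(np.load("w2.npz")); print(wray(c,(315,269),.083))
E
python3 go.py .5735 .127 .053 -29
```

```text
[0.57385662 0.12866062 0.083     ]
cm [ 0.   -0.69  5.57] roll -0.06
t 2.43 tcp [0.5705 0.121  0.1087] jaw -29.06 F [ 0.1 -0.9  0.3] gap 0.0852 z [-0.006 -0.    -1.   ]
```

```bash
python3 -m pendant '[{"x":0,"y":0,"z":1,"roll":0,"grip":-1},{"x":0,"y":0,"z":2,"roll":0,"grip":-1},{"x":0,"y":0,"z":2,"roll":0,"grip":-1},{"x":0,"y":0,"z":2,"roll":0,"grip":-1}]'
python3 go.py .5735 .127 .053 -29
```

```text
t: 2.77
tcp_pos: [0.5725, 0.1208, 0.0915]
eef_rot: [-3.041, 0.789, -0.0]
ft_force: [-0.3, 1.2, -0.4]
finger_gap: 0.0854
cm [-0.22 -0.59  3.85] roll -0.09
t 2.77 tcp [0.5725 0.1208 0.0915] jaw -29.09 F [-0.3  1.2 -0.4] gap 0.0854 z [ 0.  0. -1.]
```

```bash
python3 -m pendant '[{"x":-0.2,"y":-0.6,"z":0,"roll":0,"grip":-1},{"x":-0.2,"y":-0.6,"z":2,"roll":0,"grip":-1},{"x":-0.2,"y":-0.6,"z":3.85,"roll":0,"grip":-0.4},{"x":-0.2,"y":-0.6,"z":3.85,"roll":0,"grip":-0.2},{"x":-0.2,"y":-0.6,"z":3.85,"roll":0,"grip":0}]' 25
python3 go.py .5735 .127 .053 -29
python3 - <<'E'
from h import *
s,c=wrist(); im=c["img"]; cv2.imwrite("pics/w3.png",cv2.resize(im[190:430,160:480],None,fx=2,fy=2))
E
```

```text
t: 3.18
tcp_pos: [0.5733, 0.1274, 0.0526]
eef_rot: [3.041, -0.788, -0.002]
ft_force: [0.6, -0.0, -0.3]
finger_gap: 0.0514
cm [ 0.04  0.03 -0.04] roll -0.06
t 3.18 tcp [0.5733 0.1274 0.0526] jaw -29.06 F [ 0.6 -0.  -0.3] gap 0.0514 z [-0.001  0.    -1.   ]
```

View pics/w3.png

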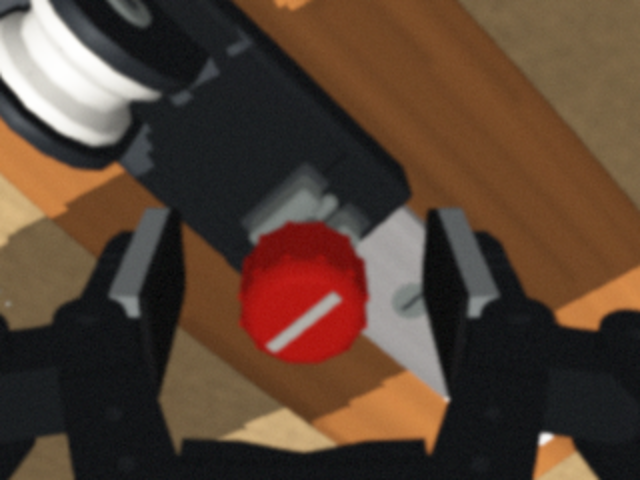

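The knob (crop x 241–368) is centred between the pads (185 and 425), so I'll close on it.

```bash
python3 -m pendant '[{"x":0,"y":0,"z":0,"roll":0,"grip":0.2},{"x":0,"y":0,"z":0,"roll":0,"grip":0.35},{"x":0,"y":0,"z":0,"roll":0,"grip":0.5},{"x":0,"y":0,"z":0,"roll":0,"grip":0.7},{"x":0,"y":0,"z":0,"roll":0,"grip":1}]' 30
python3 -m pendant '[{"x":0,"y":0,"z":0,"roll":0,"grip":1},{"x":0,"y":0,"z":0,"roll":0,"grip":1},{"x":0,"y":0,"z":0,"roll":0,"grip":1}]' 30;python3 -m pendant '[{"x":0,"y":0,"z":-0.2,"roll":0,"grip":1},{"x":0,"y":0,"z":-0.4,"roll":0,"grip":1},{"x":0,"y":0,"z":-0.4,"roll":0,"grip":1}]' 40
```

```text
t: 3.65
tcp_pos: [0.5746, 0.1275, 0.0542]
eef_rot: [-3.04, 0.788, -0.003]
ft_force: [-1.5, 0.7, 5.4]
finger_gap: 0.0237
t: 3.9
tcp_pos: [0.5745, 0.1275, 0.0542]
eef_rot: [-3.04, 0.788, -0.003]
ft_force: [-2.1, 1.0, 6.4]
finger_gap: 0.0234
t: 4.15
tcp_pos: [0.5732, 0.1271, 0.0563]
eef_rot: [3.041, -0.788, -0.001]
ft_force: [2.3, 0.5, -4.8]
finger_gap: 0.0229
```

```bash
for i in 1; do python3 -m pendant '[{"x":0,"y":0,"z":-0.15,"roll":0,"grip":1},{"x":0,"y":0,"z":-0.3,"roll":0,"grip":1},{"x":0,"y":0,"z":-0.3,"roll":0,"grip":1}]' 40|grep -E "tcp|force|gap"; done
python3 -m pendant '[{"x":0,"y":0,"z":-0.1,"roll":0,"grip":1},{"x":0,"y":0,"z":-0.2,"roll":0,"grip":1},{"x":0,"y":0,"z":-0.2,"roll":0,"grip":1}]' |grep -E "tcp|force|gap"
```

```text
tcp_pos: [0.5731, 0.1272, 0.0594]
ft_force: [0.9, 0.7, -6.4]
finger_gap: 0.0234
tcp_pos: [0.5732, 0.1272, 0.0616]
ft_force: [-0.6, 0.9, -7.0]
finger_gap: 0.0228
```

```bash
python3 -m pendant '[{"x":0,"y":0,"z":-0.1,"roll":0,"grip":1},{"x":0,"y":0,"z":-0.1,"roll":0,"grip":1}]' |grep -E "tcp|force"
python3 -m pendant '[{"x":0,"y":0,"z":-0.1,"roll":0,"grip":1},{"x":0,"y":0,"z":-0.1,"roll":0,"grip":1}]' |grep -E "tcp|force"
```

```text
tcp_pos: [0.5732, 0.1272, 0.0626]
ft_force: [-0.9, 0.4, -7.3]
tcp_pos: [0.5733, 0.1272, 0.0637]
ft_force: [-0.6, 0.7, -6.7]
```

```bash
python3 -m pendant '[{"x":0,"y":0,"z":-0.1,"roll":0,"grip":1},{"x":0,"y":0,"z":-0.1,"roll":0,"grip":1}]' |grep -E "tcp|force"
```

```text
tcp_pos: [0.5733, 0.1272, 0.0647]
ft_force: [-0.9, 0.8, -7.2]
```

```bash
python3 -m pendant '[{"x":0,"y":0,"z":-0.1,"roll":0,"grip":1},{"x":0,"y":0,"z":-0.1,"roll":0,"grip":1}]' |grep -E "tcp|force"
```

```text
tcp_pos: [0.5734, 0.1272, 0.0658]
ft_force: [-0.9, 1.1, -7.3]
```

```bash
python3 -m pendant '[{"x":0,"y":0,"z":-0.1,"roll":0,"grip":1},{"x":0,"y":0,"z":-0.1,"roll":0,"grip":1}]' |grep -E "tcp|force"
```

```text
tcp_pos: [0.5734, 0.1272, 0.0668]
ft_force: [-1.3, 0.6, -7.7]
```

```bash
python3 -m pendant '[{"x":0,"y":0,"z":-0.1,"roll":0,"grip":1},{"x":0,"y":0,"z":-0.1,"roll":0,"grip":1}]' |grep -E "tcp|force"
```

```text
tcp_pos: [0.5734, 0.1272, 0.0677]
ft_force: [-0.7, 0.2, -7.5]
```

```bash
python3 -m pendant '[{"x":0,"y":0,"z":-0.1,"roll":0,"grip":1},{"x":0,"y":0,"z":-0.1,"roll":0,"grip":1}]' |grep -E "tcp|force"
```

```text
tcp_pos: [0.573, 0.127, 0.0679]
ft_force: [-1.0, -0.5, -12.2]
```

```bash
python3 -m pendant '[{"x":0,"y":0,"z":-0.1,"roll":0,"grip":1},{"x":0,"y":0,"z":-0.1,"roll":0,"grip":1}]' |grep -E "tcp|force"
```

```text
tcp_pos: [0.5727, 0.1272, 0.0686]
ft_force: [0.8, -0.2, -16.9]
```

Run:
```python
from h import *
s,c=wrist(); im=c["img"]; a=cv2.resize(im[190:430,160:480],None,fx=1.2,fy=1.2)
t=camera("scene")["img"][220:400,200:400]; t=cv2.resize(t,None,fx=2,fy=1.6)
cv2.imwrite("pics/w4.png",np.hstack([a,t[:288]]))
```

```text
(no output)
```

View pics/w4.png

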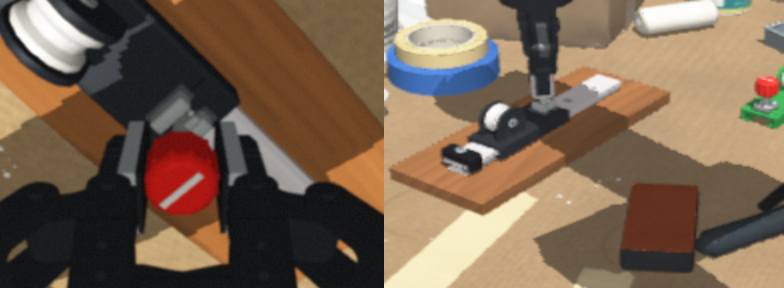

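The firm stop shows as a jump from 7.5 to 16.9 N, and the knob is up in the grip with the pad still flat. I'll back off about 2.5 mm of command and start turning.

```bash
python3 -m pendant '[{"x":0,"y":0,"z":0.25,"roll":0,"grip":1},{"x":0,"y":0,"z":0.25,"roll":0,"grip":1},{"x":0,"y":0,"z":0.25,"roll":-5,"grip":1},{"x":0,"y":0,"z":0.25,"roll":-10,"grip":1},{"x":0,"y":0,"z":0.25,"roll":-15,"grip":1}]'; python3 go.py|tail -1; python3 -c "
from cell import ctrl;print(ctrl.observe()['torque'])"
```

```text
t: 6.5
tcp_pos: [0.5735, 0.1273, 0.0677]
eef_rot: [-3.119, 0.378, 0.001]
ft_force: [-3.0, -0.5, -9.5]
finger_gap: 0.0234
t 6.5 tcp [0.5735 0.1273 0.0677] jaw -13.82 F [-3.  -0.5 -9.5] gap 0.0234 z [-0.001  0.    -1.   ]
[-0.00341737  0.43722578 -0.0461604 ]
```

Turning freely (moment about z is only 0.05 N m). Continuing.

```bash
python3 -m pendant '[{"x":0,"y":0,"z":0.05,"roll":-6,"grip":1},{"x":0,"y":0,"z":0.05,"roll":-12,"grip":1},{"x":0,"y":0,"z":0.05,"roll":-18,"grip":1},{"x":0,"y":0,"z":0.05,"roll":-24,"grip":1},{"x":0,"y":0,"z":0.05,"roll":-30,"grip":1}]'; python3 -m pendant '[{"x":0,"y":0,"z":0,"roll":-7,"grip":1},{"x":0,"y":0,"z":0,"roll":-14,"grip":1},{"x":0,"y":0,"z":0,"roll":-21,"grip":1},{"x":0,"y":0,"z":0,"roll":-28,"grip":1},{"x":0,"y":0,"z":0,"roll":-35,"grip":1}]'; python3 go.py|tail -1; python3 -c "
from h import *
print(ctrl.observe()['torque'])
s,c=wrist(); cv2.imwrite('pics/w5.png',cv2.resize(c['img'][190:430,160:480],None,fx=1.5,fy=1.5))"
```

```text
t: 6.92
tcp_pos: [0.5736, 0.1274, 0.0676]
eef_rot: [-3.11, -0.444, 0.001]
ft_force: [-3.7, -0.2, -7.7]
finger_gap: 0.0232
t: 7.33
tcp_pos: [0.5736, 0.1272, 0.0677]
eef_rot: [-2.832, -1.359, 0.001]
ft_force: [-2.9, -0.6, -9.0]
finger_gap: 0.0227
t 7.33 tcp [0.5736 0.1272 0.0677] jaw 51.29 F [-2.9 -0.6 -9. ] gap 0.0227 z [-0.001 -0.    -1.   ]
[-0.03542255  0.61701638 -0.01253469]
```

View pics/w5.png

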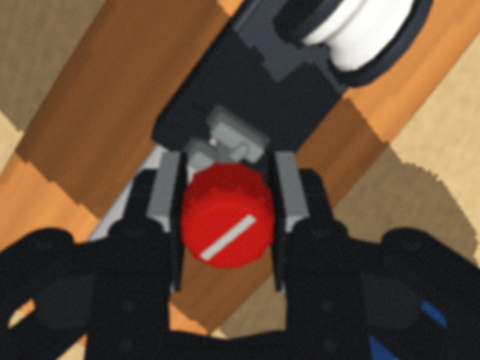

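The white line sits the same way in the grip as before, so the knob has turned the full 80°. Next I'll lower it onto the collar and watch the force.

```bash
python3 -m pendant '[{"x":0,"y":0,"z":0.1,"roll":-3,"grip":1},{"x":0,"y":0,"z":0.2,"roll":-3,"grip":1},{"x":0,"y":0,"z":0.2,"roll":-3,"grip":1}]'|grep -E "tcp|force"; python3 -m pendant '[{"x":0,"y":0,"z":0.1,"roll":0,"grip":1},{"x":0,"y":0,"z":0.15,"roll":0,"grip":1},{"x":0,"y":0,"z":0.15,"roll":0,"grip":1}]'|grep -E "tcp|force"
```

```text
tcp_pos: [0.5741, 0.1273, 0.0655]
ft_force: [-3.0, 0.8, -6.9]
tcp_pos: [0.5747, 0.127, 0.0647]
ft_force: [-4.0, -1.5, 1.4]
```

Parked: the pull went from -7 to about 0 N at z≈0.065 (the stop was 0.068). Now release.

```bash
python3 -m pendant '[{"x":0,"y":0,"z":0,"roll":0,"grip":0.3},{"x":0,"y":0,"z":0,"roll":0,"grip":0.1},{"x":0,"y":0,"z":0,"roll":0,"grip":0},{"x":0,"y":0,"z":0,"roll":0,"grip":0},{"x":0,"y":0,"z":-1,"roll":0,"grip":0}]'; python3 -m pendant '[{"x":0,"y":0,"z":-2,"roll":0,"grip":0},{"x":0,"y":0,"z":-4,"roll":0,"grip":-0.3},{"x":0,"y":0,"z":-6,"roll":0,"grip":-0.6},{"x":0,"y":0,"z":-8,"roll":5,"grip":-1},{"x":0,"y":0,"z":-8,"roll":12,"grip":-1}]'; python3 go.py .5565 .186 .13 15.9
python3 -c "
from h import *
s,c=wrist();cv2.imwrite('pics/w6.png',c['img']); np.savez('w6.npz',**{k:c[k] for k in('W','fx','cx','cy')})"
```

```text
t: 8.3
tcp_pos: [0.5727, 0.1272, 0.0721]
eef_rot: [-2.799, -1.424, 0.004]
ft_force: [-0.4, 0.3, -0.3]
finger_gap: 0.0426
t: 8.72
tcp_pos: [0.5769, 0.1274, 0.1594]
eef_rot: [2.933, 1.116, 0.015]
ft_force: [-0.2, -0.1, 1.4]
finger_gap: 0.0854
cm [ 2.35 -5.75  2.92] roll 25.76
t 8.72 tcp [0.5769 0.1274 0.1594] jaw 41.66 F [-0.2 -0.1  1.4] gap 0.0854 z [ 0.01  0.   -1.  ]
```

View pics/w6.png

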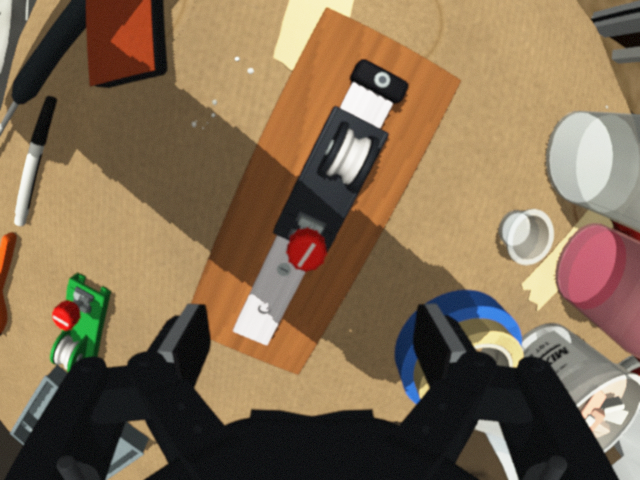

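The knob stays parked, with its white line now along the track; the sheave block is at about (348,155) and the pad looks unmoved. Next I go above the block.

```bash
python3 -m pendant '[{"x":0.5,"y":-1.2,"z":0,"roll":7,"grip":-1},{"x":1,"y":-2.5,"z":0,"roll":14,"grip":-1},{"x":1.7,"y":-4,"z":1,"roll":21,"grip":-1},{"x":2.3,"y":-5.6,"z":2,"roll":25.8,"grip":-1},{"x":2.3,"y":-5.6,"z":2,"roll":25.8,"grip":-1}]' >/dev/null;python3 -m pendant '[{"x":0,"y":0,"z":1,"roll":0,"grip":-1},{"x":0,"y":0,"z":1,"roll":0,"grip":-1},{"x":0,"y":0,"z":1,"roll":0,"grip":-1}]' >/dev/null; python3 go.py .5567 .1857 .05 15.9
python3 -c "
from h import *
s,c=wrist();print(wproj(c,np.array([(.5567,.1857,.0765),(.5735,.126,.095)])));cv2.imwrite('pics/w7.png',c['img']); np.savez('w7.npz',**{k:c[k] for k in('W','fx','cx','cy')})"
```

```text
cm [ 0.39 -0.12  7.28] roll 0.28
t 9.43 tcp [0.5533 0.1835 0.1228] jaw 16.18 F [ 0.3  0.6 -0.3] gap 0.0855 z [-0.001 -0.    -1.   ]
[[320.06790721 267.0782711 ]
 [318.81087741 377.63927295]]
```

View pics/w7.png

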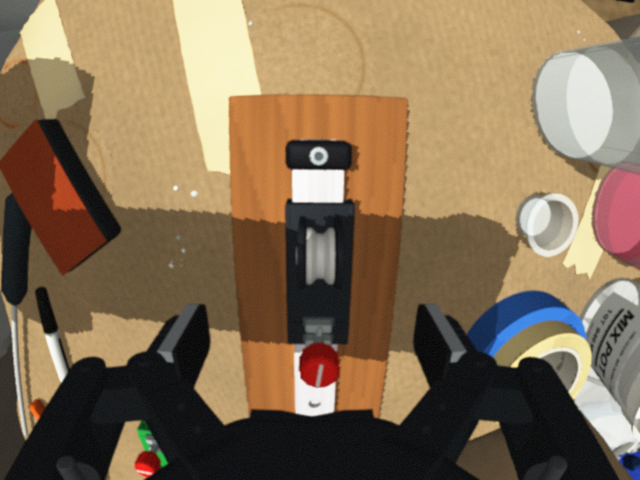

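The block is laterally at x≈320, as predicted, and about 2 mm farther along +y. Now descend and close.

```bash
python3 -m pendant '[{"x":0.4,"y":-0.3,"z":1,"roll":0.2,"grip":-1},{"x":0.4,"y":-0.3,"z":3,"roll":0.2,"grip":-1},{"x":0.4,"y":-0.3,"z":5,"roll":0.2,"grip":-1},{"x":0.4,"y":-0.3,"z":6.5,"roll":0.2,"grip":-0.6},{"x":0.4,"y":-0.3,"z":7.3,"roll":0.2,"grip":-0.2}]' 30 >/dev/null;python3 -m pendant '[{"x":0,"y":0,"z":0,"roll":0,"grip":0},{"x":0,"y":0,"z":0,"roll":0,"grip":0.1},{"x":0,"y":0,"z":0,"roll":0,"grip":0.1}]'; python3 go.py .5562 .1876 .05 15.9
python3 -c "
from h import *
s,c=wrist();cv2.imwrite('pics/w8.png',cv2.resize(c['img'][190:430,160:480],None,fx=1.5,fy=1.5))"
```

```text
t: 10.15
tcp_pos: [0.5574, 0.1883, 0.0514]
eef_rot: [-3.111, -0.435, -0.003]
ft_force: [0.4, 0.2, 0.1]
finger_gap: 0.0384
cm [-0.14  0.03  0.14] roll 0.03
t 10.15 tcp [0.5574 0.1883 0.0514] jaw 15.93 F [0.4 0.2 0.1] gap 0.0384 z [ 0.002  0.    -1.   ]
```

View pics/w8.png

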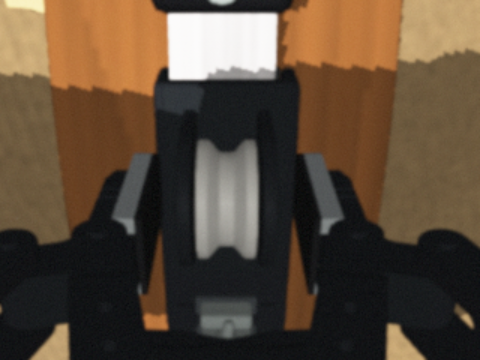

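The pads (x≈155 and 300) are centred on the cheeks (178–275), so I'll close.

```bash
python3 -m pendant '[{"x":0,"y":0,"z":0,"roll":0,"grip":0.25},{"x":0,"y":0,"z":0,"roll":0,"grip":0.4},{"x":0,"y":0,"z":0,"roll":0,"grip":0.6},{"x":0,"y":0,"z":0,"roll":0,"grip":1},{"x":0,"y":0,"z":0,"roll":0,"grip":1}]' 40; python3 -m pendant '[{"x":0,"y":0,"z":0,"roll":0,"grip":1},{"x":0,"y":0,"z":0,"roll":0,"grip":1},{"x":0,"y":0,"z":0,"roll":0,"grip":1}]' 50; python3 go.py
```

```text
t: 10.62
tcp_pos: [0.5571, 0.1883, 0.0515]
eef_rot: [3.111, 0.435, 0.003]
ft_force: [-1.6, -0.4, 5.9]
finger_gap: 0.025
t: 10.87
tcp_pos: [0.5571, 0.1883, 0.0515]
eef_rot: [3.111, 0.435, 0.002]
ft_force: [-1.7, -0.5, 5.7]
finger_gap: 0.0247
t 10.87 tcp [0.5571 0.1883 0.0515] jaw 15.92 F [-1.7 -0.5  5.7] gap 0.0247 z [ 0.002  0.    -1.   ]
```

```bash
python3 -m pendant '[{"x":0,"y":0,"z":-0.12,"roll":0,"grip":1},{"x":0,"y":0,"z":-0.12,"roll":0,"grip":1}]' |grep -E "tcp|force"; python3 -m pendant '[{"x":0,"y":0.2,"z":0,"roll":0,"grip":1},{"x":0,"y":0.5,"z":0,"roll":0,"grip":1},{"x":0,"y":1,"z":0,"roll":0,"grip":1},{"x":0,"y":1.5,"z":0,"roll":0,"grip":1},{"x":0,"y":2,"z":0,"roll":0,"grip":1}]'|grep -E "tcp|force"; python3 go.py
```

```text
tcp_pos: [0.5563, 0.1883, 0.0516]
ft_force: [-0.4, -0.0, 2.1]
tcp_pos: [0.562, 0.1686, 0.0516]
ft_force: [-0.3, 3.1, 2.8]
t 11.45 tcp [0.562  0.1686 0.0516] jaw 15.93 F [-0.3  3.1  2.8] gap 0.025 z [ 0.  0. -1.]
```

The car slides freely with about 3 N of drag. Continuing, checking side forces.

```bash
python3 -m pendant '[{"x":0,"y":0.8,"z":-0.05,"roll":0,"grip":1},{"x":0,"y":1.6,"z":-0.05,"roll":0,"grip":1},{"x":0,"y":2.4,"z":-0.05,"roll":0,"grip":1},{"x":0,"y":3.2,"z":-0.05,"roll":0,"grip":1},{"x":0,"y":4,"z":-0.05,"roll":0,"grip":1}]'|grep -E "tcp|force"; python3 go.py
```

```text
tcp_pos: [0.5728, 0.1293, 0.0516]
ft_force: [-0.7, -0.0, -2.2]
t 11.87 tcp [0.5728 0.1293 0.0516] jaw 15.91 F [-0.7 -0.  -2.2] gap 0.0248 z [-0.001 -0.    -1.   ]
```

```bash
python3 -m pendant '[{"x":0,"y":0.8,"z":0,"roll":0,"grip":1},{"x":0,"y":1.6,"z":0,"roll":0,"grip":1},{"x":0,"y":2.4,"z":0,"roll":0,"grip":1},{"x":0,"y":3.2,"z":0,"roll":0,"grip":1},{"x":0,"y":4,"z":0,"roll":0,"grip":1}]'|grep -E "tcp|force"; python3 go.py
```

```text
tcp_pos: [0.5838, 0.0912, 0.0517]
ft_force: [-0.2, -0.2, -2.2]
t 12.28 tcp [0.5838 0.0912 0.0517] jaw 15.93 F [-0.2 -0.2 -2.2] gap 0.0253 z [-0. -0. -1.]
```

The car is floating in the play with nearly zero lateral force, so I'll go on past 202 mm.

```bash
python3 -m pendant '[{"x":0,"y":1,"z":0,"roll":0,"grip":1},{"x":0,"y":2,"z":0,"roll":0,"grip":1},{"x":0,"y":3,"z":0,"roll":0,"grip":1},{"x":0,"y":4,"z":0,"roll":0,"grip":1},{"x":0,"y":5,"z":0,"roll":0,"grip":1}]'|grep -E "tcp|force"; python3 -m pendant '[{"x":0,"y":1,"z":0,"roll":0,"grip":1},{"x":0,"y":2,"z":0,"roll":0,"grip":1},{"x":0,"y":3,"z":0,"roll":0,"grip":1},{"x":0,"y":4,"z":0,"roll":0,"grip":1},{"x":0,"y":5,"z":0,"roll":0,"grip":1}]'|grep -E "tcp|force"; python3 go.py
```

```text
tcp_pos: [0.5978, 0.0429, 0.052]
ft_force: [-0.2, -0.0, -3.6]
tcp_pos: [0.6115, -0.0051, 0.052]
ft_force: [0.1, 0.4, -3.0]
t 13.12 tcp [ 0.6115 -0.0051  0.052 ] jaw 15.93 F [ 0.1  0.4 -3. ] gap 0.0252 z [-0.  0. -1.]
```

```bash
python3 -m pendant '[{"x":0,"y":1,"z":0,"roll":0,"grip":1},{"x":0,"y":2,"z":0,"roll":0,"grip":1},{"x":0,"y":3,"z":0,"roll":0,"grip":1},{"x":0,"y":3.5,"z":0,"roll":0,"grip":1},{"x":0,"y":3.5,"z":-0.5,"roll":0,"grip":1}]'|grep -E "tcp|force"; python3 go.py
python3 - <<'E'
from h import *
t=camera("top")["img"][190:320,160:320]; s=camera("scene")["img"][200:400,190:420]
cv2.imwrite("pics/off.png",np.hstack([cv2.resize(t,(492,400)),cv2.resize(s,(300,400))]))
E
```

```text
tcp_pos: [0.6204, -0.0389, 0.0562]
ft_force: [-0.5, 0.0, -3.2]
t 13.53 tcp [ 0.6204 -0.0389  0.0562] jaw 15.85 F [-0.5  0.  -3.2] gap 0.0248 z [-0.002  0.    -1.   ]
```

View pics/off.png

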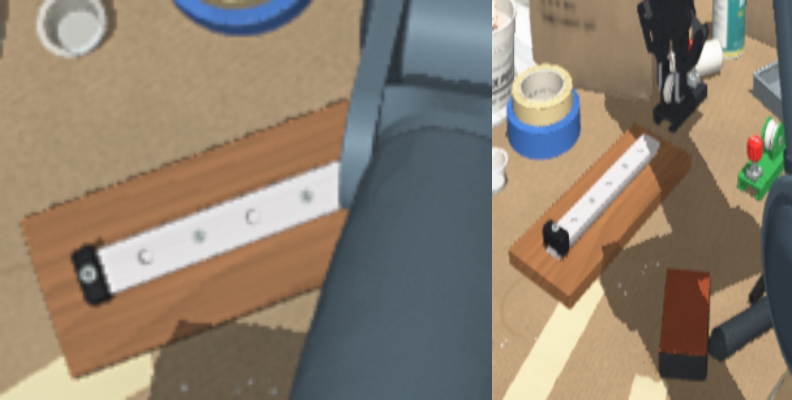

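The car is off the track, with the pad flat and in place. That was my twelfth picture, so from here I check numerically. I'll refine the tray pose from the stored top image with a colour mask.

```bash
python3 -m pendant '[{"x":0,"y":0,"z":-3,"roll":0,"grip":1},{"x":0,"y":0,"z":-6,"roll":0,"grip":1},{"x":0,"y":0,"z":-9,"roll":0,"grip":1},{"x":0,"y":0,"z":-11,"roll":0,"grip":1},{"x":0,"y":0,"z":-11,"roll":0,"grip":1}]'|grep -E "tcp|force"
python3 - <<'E'
from h import *
from scipy.optimize import least_squares
c=camera("top"); im=cv2.imread("pics/top0.png")
roi=im[210:315,385:515].astype(int); m=(((roi[...,0]-roi[...,2])>3)&(roi.max(-1)>60)).astype(np.uint8)
m=cv2.morphologyEx(m,cv2.MORPH_CLOSE,np.ones((5,5)))
k=max(cv2.findContours(m,0,2)[0],key=cv2.contourArea); h=cv2.convexHull(k)[:,0]+[385,210]
rect=cv2.boxPoints(cv2.minAreaRect(h)); print(cv2.contourArea(k),rect.round(1))
s=h.sum(1);d=h[:,0]-h[:,1]; cor=np.array([h[s.argmin()],h[d.argmax()],h[s.argmax()],h[d.argmin()]]);print(cor)
for p in cor: print(ray(c,p,.028).round(4),ray(c,p,0).round(4))
# small objects in tray: dark/bright pixels
E
python3 go.py
```

```text
tcp_pos: [0.6241, -0.0378, 0.1733]
ft_force: [1.7, -0.3, -2.3]
6546.5 [[400.6 227.8]
 [498.2 226.4]
 [499.2 296. ]
 [401.6 297.4]]
[[401 228]
 [495 227]
 [499 296]
 [404 297]]
[ 0.6147 -0.2251  0.028 ] [ 0.6202 -0.2295  0.    ]
[ 0.5988 -0.4311  0.028 ] [ 0.604  -0.4399  0.    ]
[ 0.4481 -0.4176  0.028 ] [ 0.45  -0.426  0.   ]
[ 0.4638 -0.2142  0.028 ] [ 0.4661 -0.2183  0.    ]
t 14.1 tcp [ 0.6225 -0.0376  0.17  ] jaw 15.98 F [-0.2  0.3 -3.4] gap 0.0253 z [ 0.006 -0.001 -1.   ]
```

```bash
python3 -m pendant '[{"x":0,"y":0,"z":0,"roll":5,"grip":1},{"x":0,"y":0,"z":0,"roll":10,"grip":1},{"x":0,"y":0,"z":0,"roll":15,"grip":1},{"x":0,"y":0,"z":0,"roll":20.9,"grip":1},{"x":0,"y":0,"z":0,"roll":20.9,"grip":1}]'|grep -E "force"; python3 go.py .5365 -.2675 .12 -5
```

```text
ft_force: [-0.1, 0.4, -3.8]
cm [-6.2  23.69  4.41] roll -0.04
t 14.52 tcp [ 0.6193 -0.037   0.164 ] jaw -5.04 F [-0.1  0.4 -3.8] gap 0.025 z [-0.004  0.001 -1.   ]
```

```bash
python3 -m pendant '[{"x":-0.5,"y":2,"z":0,"roll":0,"grip":1},{"x":-1,"y":4.5,"z":0,"roll":0,"grip":1},{"x":-2,"y":7,"z":0,"roll":0,"grip":1},{"x":-2.5,"y":9.5,"z":0,"roll":0,"grip":1},{"x":-3.2,"y":12,"z":0,"roll":0,"grip":1}]'|grep -E "force";python3 -m pendant '[{"x":-0.8,"y":2.5,"z":0,"roll":0,"grip":1},{"x":-1.5,"y":5,"z":0,"roll":0,"grip":1},{"x":-2.2,"y":8,"z":0,"roll":0,"grip":1},{"x":-2.7,"y":10,"z":0,"roll":0,"grip":1},{"x":-3,"y":11.7,"z":0.5,"roll":0,"grip":1}]'|grep -E "force";python3 -m pendant '[{"x":0,"y":0,"z":2,"roll":0,"grip":1},{"x":0,"y":0,"z":3,"roll":0,"grip":1},{"x":0,"y":0,"z":3,"roll":0,"grip":1},{"x":0,"y":0,"z":3,"roll":0,"grip":1}]'|grep force; python3 go.py .5365 -.2675 .036 -5
```

```text
ft_force: [0.8, -0.2, -2.6]
ft_force: [0.6, -1.1, -2.8]
ft_force: [-0.1, -0.0, -2.2]
cm [-0.08  0.07  9.41] roll 0.13
t 15.68 tcp [ 0.5377 -0.2672  0.1301] jaw -4.87 F [-0.1 -0.  -2.2] gap 0.0252 z [-0.003  0.003 -1.   ]
```

```bash
python3 -m pendant '[{"x":0,"y":0,"z":2,"roll":0,"grip":1},{"x":0,"y":0,"z":4,"roll":0,"grip":1},{"x":0,"y":0,"z":6,"roll":0,"grip":1},{"x":0,"y":0,"z":7,"roll":0,"grip":1},{"x":0,"y":0,"z":7,"roll":0,"grip":1}]'|grep -E "force"; python3 -m pendant '[{"x":0,"y":0,"z":0.5,"roll":0,"grip":1},{"x":0,"y":0,"z":1,"roll":0,"grip":1},{"x":0,"y":0,"z":1.5,"roll":0,"grip":1},{"x":0,"y":0,"z":1.9,"roll":0,"grip":1},{"x":0,"y":0,"z":1.9,"roll":0,"grip":1}]'|grep -E "force"; python3 go.py .5365 -.2675 .034 -5
```

```text
ft_force: [-1.2, 0.4, -3.3]
ft_force: [-0.3, -0.1, -3.8]
cm [-0.18 -0.06  0.84] roll 0.03
t 16.52 tcp [ 0.5382 -0.2683  0.0424] jaw -4.97 F [-0.3 -0.1 -3.8] gap 0.0249 z [-0.001  0.001 -1.   ]
```

```bash
python3 -m pendant '[{"x":0,"y":0,"z":0.2,"roll":0,"grip":1},{"x":0,"y":0,"z":0.4,"roll":0,"grip":1},{"x":0,"y":0,"z":0.6,"roll":0,"grip":1},{"x":0,"y":0,"z":0.6,"roll":0,"grip":1}]'|grep -E "force|tcp"; python3 -m pendant '[{"x":0,"y":0,"z":0.1,"roll":0,"grip":1},{"x":0,"y":0,"z":0.1,"roll":0,"grip":1},{"x":0,"y":0,"z":0.2,"roll":0,"grip":1},{"x":0,"y":0,"z":0.2,"roll":0,"grip":1}]'|grep -E "force|tcp"
```

```text
tcp_pos: [0.5383, -0.2684, 0.0366]
ft_force: [0.1, -0.5, -2.2]
tcp_pos: [0.5385, -0.2685, 0.0349]
ft_force: [-0.5, 1.0, -3.3]
```

```bash
python3 -m pendant '[{"x":0,"y":0,"z":0.1,"roll":0,"grip":1},{"x":0,"y":0,"z":0.1,"roll":0,"grip":1},{"x":0,"y":0,"z":0.1,"roll":0,"grip":1}]'|grep -E "force|tcp"
```

```text
tcp_pos: [0.5385, -0.2685, 0.0339]
ft_force: [-0.4, 0.6, -3.8]
```

```bash
python3 -m pendant '[{"x":0,"y":0,"z":0.1,"roll":0,"grip":1},{"x":0,"y":0,"z":0.1,"roll":0,"grip":1},{"x":0,"y":0,"z":0.1,"roll":0,"grip":1}]'|grep -E "force|tcp"
```

```text
tcp_pos: [0.5387, -0.2686, 0.0331]
ft_force: [0.2, 0.4, -1.8]
```

```bash
python3 -m pendant '[{"x":0,"y":0,"z":0.1,"roll":0,"grip":1},{"x":0,"y":0,"z":0.1,"roll":0,"grip":1},{"x":0,"y":0,"z":0.1,"roll":0,"grip":1}]'|grep -E "force|tcp"
```

```text
tcp_pos: [0.5388, -0.2686, 0.0331]
ft_force: [-3.2, 2.0, 4.7]
```

Contact came at z=0.033, as expected for the tray floor. Relieve, open and retreat.

```bash
python3 -m pendant '[{"x":0,"y":0,"z":-0.06,"roll":0,"grip":1},{"x":0,"y":0,"z":-0.06,"roll":0,"grip":0.4},{"x":0,"y":0,"z":-0.06,"roll":0,"grip":0.2},{"x":0,"y":0,"z":-0.06,"roll":0,"grip":0},{"x":0,"y":0,"z":-0.06,"roll":0,"grip":-0.1}]'; python3 -m pendant '[{"x":0,"y":0,"z":0,"roll":0,"grip":-0.1},{"x":0,"y":0,"z":-1,"roll":0,"grip":-0.1},{"x":0,"y":0,"z":-3,"roll":0,"grip":-0.1},{"x":0,"y":0,"z":-6,"roll":0,"grip":-0.1},{"x":0,"y":0,"z":-9,"roll":0,"grip":-0.1}]';  python3 -m pendant '[{"x":0,"y":0,"z":-3,"roll":0,"grip":-0.3},{"x":0,"y":0,"z":-6,"roll":0,"grip":-0.6},{"x":0,"y":0,"z":-9,"roll":0,"grip":-1},{"x":0,"y":0,"z":-9,"roll":0,"grip":-1},{"x":0,"y":0,"z":-9,"roll":0,"grip":-1}]' >/dev/null; python3 go.py
python3 - <<'E'
from h import *
s,c=wrist(); im=c["img"]; cv2.imwrite("pics/end_w.png",im)
hsv=cv2.cvtColor(im,cv2.COLOR_BGR2HSV)
red=(((hsv[...,0]<6)|(hsv[...,0]>174))&(hsv[...,1]>170)&(hsv[...,2]>70)).astype(np.uint8)
n,l,st,ce=cv2.connectedComponentsWithStats(red)
for i in range(1,n):
    if st[i,4]>60: print("red",st[i],ce[i].round(1),wray(c,ce[i],.075).round(4))
# expected: TCP -> car origin 24(+2) mm to -y tray; knob 62 mm from block
y=np.array([np.sin(np.radians(5)),np.cos(np.radians(5))]); b=np.array([.5386,-.2686])
exp=[np.r_[b-.064*y,.075],np.r_[b-.002*y,.058]]; print("expected knob,block px",wproj(c,np.array(exp)).round(1),exp[0].round(4))
def W(L): 
    L=np.array(L)/1e3; Rz=R.from_euler('z',-5,degrees=True).as_matrix(); return L@Rz.T+[.5315,-.3215,0]
print("bay corners px",wproj(c,W([(72,99.5,28),(72,-44,23),(-72,-44,23),(-72,99.5,28)])).round(0))
t=camera("top"); im2=t["img"]; cv2.imwrite("pics/end_t.png",im2)
E
```

```text
t: 18.35
tcp_pos: [0.5388, -0.2687, 0.0327]
eef_rot: [3.138, -0.136, 0.001]
ft_force: [0.2, 0.2, -0.4]
finger_gap: 0.0471
t: 18.77
tcp_pos: [0.538, -0.2681, 0.1234]
eef_rot: [-3.138, 0.136, 0.002]
ft_force: [0.5, -0.0, 0.4]
finger_gap: 0.0468
t 19.18 tcp [ 0.5397 -0.2693  0.216 ] jaw -4.96 F [ 0.2  0.2 -0.9] gap 0.0855 z [ 0.005 -0.004 -1.   ]
red [180   0  31  22 442] [196.3   9.7] [ 0.4661 -0.0896  0.075 ]
red [296 275  28  30 560] [308.9 289.2] [ 0.5326 -0.3271  0.075 ]
expected knob,block px [[310.  294.7]
 [309.9 218.7]] [ 0.533  -0.3324  0.075 ]
bay corners px [[387. 159.]
 [378. 300.]
 [237. 301.]
 [227. 159.]]
```

Run:
```python
from h import *
a=cv2.imread("pics/top0.png"); b=cv2.imread("pics/end_t.png")
for n,(x0,y0,x1,y1) in dict(pad_left=(163,245,200,318),pad_far_end=(288,208,318,268),pad_mid=(205,225,300,245),tray=(400,225,500,300),cup=(170,183,196,210),roller=(348,172,397,200)).items():
    t=a[y0:y1,x0:x1]; r=cv2.matchTemplate(b[y0-8:y1+8,x0-8:x1+8],t,cv2.TM_CCOEFF_NORMED); _,v,_,p=cv2.minMaxLoc(r); print(n,round(v,3),"shift px",p[0]-8,p[1]-8)
hsv=cv2.cvtColor(b,cv2.COLOR_BGR2HSV); red=(((hsv[...,0]<6)|(hsv[...,0]>174))&(hsv[...,1]>150)).astype(np.uint8)[225:300,400:500]; print("red px in tray",red.sum())
```

```text
pad_left 0.998 shift px 0 0
pad_far_end 0.996 shift px 0 0
pad_mid 0.998 shift px 0 0
tray 0.234 shift px 0 0
cup 1.0 shift px 0 0
roller 0.927 shift px 0 0
red px in tray 0
```

```bash
python3 -c "
from cell import ctrl
print(ctrl.job_done(), ctrl.observe()['t'])"
```

```text
the job is handed in; nothing more can be done
the job is handed in; nothing more can be done
```

The sail lead car is off the track and standing in the large bay of the grey tray, and I handed the job in at about 19 s.

- **Pin:** I raised the knob about 13.5 mm to its firm stop; the wrist pull peaked at 17 N. I backed off slightly, turned it about 83° and let it down. It rested on the collar about 10 mm up, and the wrist camera still showed it up and turned after release.
- **Slide:** The car was held by its sheave block and drawn about 235 mm along the track. Drag was 3 N or less, and the side force was near zero.
- **Set-down:** The car touched down with about 5 N, at the height expected for the tray floor. The gripper then opened and backed off about 18 cm.

**Last checks:**
- **Pad:** It shows no shift in the top camera at the three places I compared, to within a pixel (about 2 mm).
- **Bystanders:** The dosing cup and roller sleeve show no shift either, though the sleeve's image match was weaker (0.93).
- **Car:** In the wrist camera the red knob is inside the bay, 5 mm from where I expected it, which fits an upright car.
- **Not confirmed:** The arm hid the tray from the top camera, so that check failed. I had used all 12 picture views by then, so the car's final pose rests on the wrist image measurement and the touch-down height, not on a viewed picture.

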